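# Tilt the rolling pin out of its bench box

## Robot

A 6-joint arm with a two-finger parallel gripper is mounted at the origin on a cart in front of the work surface, level with it; the furniture and walls round the work are solid. World frame = base frame: x ahead of the robot, y to its left, z up, the work surface at z = 0. Lengths are in m, angles in rad, forces in N, time in s.
With the tool pointing down it reaches from about 0.25 to 0.775 m from the base axis. Payload 4 kg.
Tool frame: the origin (TCP) lies midway between the tips of the shut fingers; the grasp point (between the pads) lies 19 mm behind it; z points along the fingers, y is the direction in which the jaws open and shut (so a half turn about z gives the same grasp; the last joint's range is limited). The gripper opens to 94 mm and grips with 3 to 60 N. Pads are 16 mm wide; open, the fingers measure 119 mm over their backs; the gripper's body (75 mm by 177 mm) begins 78 mm behind the grasp point.
Start: joints at [-1.393, 0.087, 1.371, -0, 1.684, -0.103], TCP at [0.152, -0.528, 0.206] pointing down, gripper open.
Joint ranges: [-3.1, 3.1], [-0.76, 2.03], [0.27, 2.55], [-1.08, 4.22], [0.17, 2.65], [-2.57, 2.57]. Speed limits (rad/s): [2.79, 2.79, 3.14, 3.14, 3.14, 3.14].

## Interface

Orientations are given as [roll, pitch, yaw] about the fixed x, y, z axes, in that order (R = Rz(yaw) Ry(pitch) Rx(roll)).
In Python, from bench import robot, cams gives the robot as it stands.
- The arm moves only by the tool step_arm, never from a script. Its argument "plan" is a list that holds one entry, the list of rows, each a list of 5 numbers: the shift along the world's x, y, z in mm, then the turn about the world's z in rad, then the opening in per cent of the stroke, from 0 (shut) to 100 (fully open). In form: [[[tx, ty, tz, turn, fingers], ...]]. A call has 1 to 8 rows; each row is the pose to reach, as a shift and turn from the pose commanded when the call began; what a row does not reach only later rows make up. A row lasts 1/12 s, in which the tool goes at most 41.7 mm and 7.16 degrees, less where a joint would pass 70% of its speed; a pose out of reach is approached as far as the arm can. A call with a gripper value outside its range is refused whole. The fingers move at their own pace and stop on an object; the grip force is fixed at half the most. Time passes only in rows, so rows that repeat a pose let the fingers close. It gives the time, the measured TCP pose, the force and the opening at its end, in the units of the state.
- robot.get_obs(): the state, without advancing time (a new reading comes with each control period).
- cams.snapshot(name): name is "side" or "top"; returns a dict with "frame" (420x560x3 uint8, red, green, blue), "camera_matrix" (3x3 intrinsics, pixels), "k1" (the pictures are not rectified: a ray, as slopes to the right and down, at radius r is drawn at 1 + k1 r^2 times it, then the intrinsics apply), "origin" and "attitude" of the camera in the world. Camera axes: x right, y down, z forward; pixel columns grow to the right and rows downward; lengths in m; the calibration is good to about 2 mm. A picture is of the moment at which its call begins. There is no depth.
- robot.close_job(): hands the job in, once; it reports no verdict.
The state is a dict: "time": time; "joint_positions": joint angles; "qvel": joint speeds; "joint_torque": joint torques, N m; "tool_pos": TCP position; "ee_rot": TCP orientation; "wrist_force": force on the tool from outside, world axes, zero at the start; "wrist_torque": the same for the moment, N m; "width": finger opening in m.
Only numpy, scipy, OpenCV 4.12 (cv2) and the standard library are available. Lean on these libraries where they do the work, as an engineer would, in place of code of your own. Each camera call takes 0.05 s, during which the arm holds its last target. There are 200 camera calls.

## Task

Take the wooden rolling pin out of its bench box through the opening in the top, which is shorter than the pin: slide the pin under the deep cover until its other end is free of the narrow lip, tilt that end up and draw the pin out slantwise. Finish while still holding the pin in the gripper: level, still and well clear above the box. Leave the other things on the worktop where they are.

Things in the scene. Friction and masses are not known exactly. Their poses are not given: they have to be found in the camera images.
- pin_box: Long low wooden box fixed to the worktop, 194 x 524 mm outside, 95 mm high at both ends. Origin: centre of its underside. Its y axis runs along its length, from the narrow-lip end (-y) to the deep-cover end (+y); z is up. Inside 170 mm wide, 500 mm long (y -250 to 250 mm), floor 10 mm above the worktop; beside the opening the side walls are only 60 mm high. Small brackets at both ends.
- opening (a point): Centre of the opening in the box's fixed top, on its upper face (95 mm above the worktop; the top is 10 mm thick, underside at 85 mm); axes as the box. Open 330 mm along the box, 170 mm across. In the box's y: a narrow darker lip covers -250 to -210 mm, the opening runs -210 to 120 mm (this point: -45 mm), a deep darker cover 120 to 250 mm.
- pin_center (a point): Centre of the loose wooden rolling pin, about 0.4 kg, on its axis, 29 mm above the box's floor at the start. Its x axis runs along the pin from end a to end b. 420 mm long; the straight middle barrel is 58 mm in diameter and 250 mm long, with turned handles tapering to about 20 mm at the ends. It lies along the box (within 2 degrees), one end under the lip, the other under the cover.
- pin_end_a (a point): Centre of the pin's end face that starts under the narrow lip, 210 mm from its centre.
- pin_end_b (a point): Centre of the pin's other end face, which starts under the deep cover, 210 mm from its centre.
- bowl: Bystander: small whitish bowl of twist ties, 104 mm across, 52 mm high, left front of the worktop. Origin under its centre.
- tub: Bystander: small white lidded tub, 87 mm across, 48 mm high, right side. Origin under its centre.
- rib: Bystander: flat wooden half-moon throwing rib, 66 x 110 x 9 mm, right front. Origin under its centre.
- cup: Bystander: stained cup with a paint brush in it, 77 mm across, 166 mm high with the brush, left, near the sink. Origin under its centre.
- brush: Bystander: grey scrubbing brush with a bow handle, 61 x 155 x 91 mm, right side. Origin under its centre.

How it is judged:
On the way:
1. the lip end of the pin is up through the opening while its other end is still under the deep cover (height (world z) of pin_end_a above 0.115 m and height (world z) of pin_end_b below 0.08 m and y of pin_end_b in the frame of pin_box above 0.12 m), for 0.05 s.
At the end, for the whole second after the job is handed in: The gripper still holds the pin (finger force over 2 N), level within 17 degrees, still (under 30 mm/s), its centre over 165 mm and both end centres over 150 mm above the worktop (the box's top is at 95 mm), its centre within 250 mm of the opening's centre seen from above, and not touching the box (height (world z) of each of pin_end_a, pin_end_b above 0.15 m and height (world z) of pin_center above 0.165 m and angle between pin_center's own x axis and vertical between 1.27 and 1.87 rad and horizontal distance between pin_center and opening below 0.25 m and contact force between the fingers and pin above 2 N and contact force between pin and pin_box below 0.3 N and linear speed of pin below 0.03 m/s); the arm keeps its last pose, push and grip.
It fails at once if a bystander is shifted by more than 30 mm (distance of any of bowl, tub, rib, cup, brush from where it was at the start of the episode above 0.03 m).
It also fails if it takes over 38 s, if anything falls off the work surface, if the arm or the gripper's body presses on something with over 40 N, if the wrist force passes 120 N, or if a joint passes its speed limit or range.

## Working session

There is one attempt and no reset: what is moved stays moved. The work goes in short steps, Python scripts to look and compute and a tool call to move; the robot and the scene stay as the last step left them, time stands still between calls to the robot, and variables do not carry over. Pictures are saved under pics/ and viewed, about 8 in all and at most 12, crops included, and the job is handed in when it is done.

Besides the shell and the picture viewer there is one more tool, called after ">>>" in YAML: its name, and indented under it one key for each argument. step_arm: Moves the arm, as the interface text tells. Its arguments: {"type":"object","properties":{"plan":{"type":"array"}},"required":["plan"]}

```bash
mkdir -p pics; cat > h.py <<'E'
import numpy as np, cv2
from bench import robot, cams
def snap(n,f):
    s=cams.snapshot(n); cv2.imwrite('pics/'+f,cv2.cvtColor(s['frame'],cv2.COLOR_RGB2BGR)); return s
def ray(s,u,v):
    K=np.array(s['camera_matrix']); p=np.array([(u-K[0,2])/K[0,0],(v-K[1,2])/K[1,1]]);q=p.copy()
    for _ in range(30): q=p/(1+s['k1']*(q@q))
    A=np.array(s['attitude'])
    if A.shape!=(3,3):
        from scipy.spatial.transform import Rotation as R
        A=R.from_euler('xyz',A).as_matrix()
    return np.array(s['origin']),A@np.array([q[0],q[1],1])
def at(s,u,v,z):
    o,d=ray(s,u,v); return o+d*(z-o[2])/d[2]
E
python3 - <<'E'
from h import *
import pickle
for n in('top','side'):
    s=snap(n,n+'0.png'); pickle.dump(s,open(n+'.pkl','wb'))
    print({k:s[k] for k in s if k!='frame'})
print(robot.get_obs())
E
```

```text
{'camera_matrix': array([[428.95726649,   0.        , 285.82983305],
       [  0.        , 428.95726649, 210.04678949],
       [  0.        ,   0.        ,   1.        ]]), 'k1': -0.10120675971471493, 'origin': array([ 0.27734581, -0.09266871,  1.70432698]), 'attitude': array([-2.99479182,  0.00468516, -1.56174677])}
{'camera_matrix': array([[528.72213703,   0.        , 280.3722649 ],
       [  0.        , 528.72213703, 208.76093157],
       [  0.        ,   0.        ,   1.        ]]), 'k1': -0.09232141702825963, 'origin': array([0.0477026 , 1.36323287, 1.04432533]), 'attitude': array([-2.13804582, -0.02071215, -2.80436218])}
{'time': 0.1, 'joint_positions': array([-1.39305259e+00,  8.78273638e-02,  1.37208147e+00, -3.34760035e-05,
        1.68360112e+00, -1.03085620e-01]), 'qvel': array([-0.00030028, -0.00011587, -0.00267299,  0.00018596,  0.00276179,
        0.00069479]), 'joint_torque': array([ 2.33515282e-03, -3.41253591e+01, -3.03300261e+01,  7.19694025e-02,
        3.04609258e-02, -9.45271449e-05]), 'tool_pos': array([ 0.15233818, -0.52796868,  0.20446157]), 'ee_rot': array([-3.13968211e+00, -1.64202295e-04,  2.80825460e-01]), 'wrist_force': array([-0.50394755,  0.31560263,  0.97371844]), 'wrist_torque': array([0.00668197, 0.01195946, 0.02414852]), 'width': 0.094043710694796}
```

View pics/top0.png

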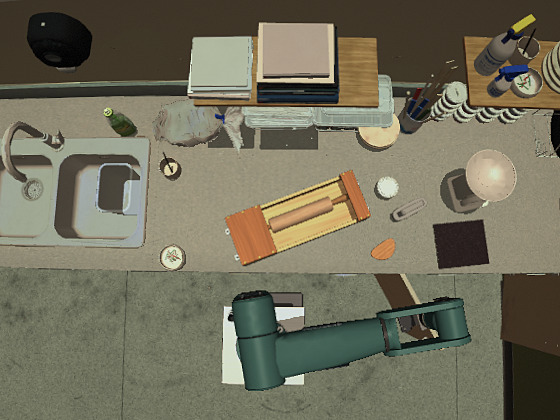

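View pics/side0.png

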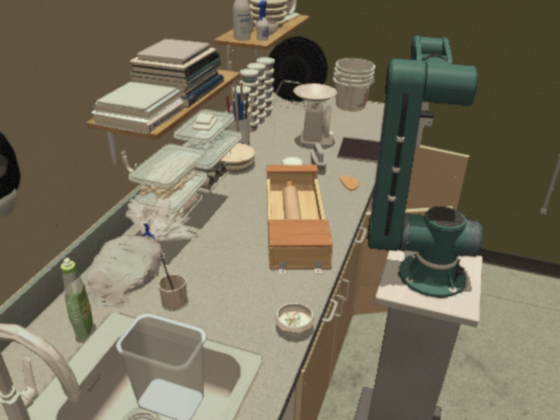

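The top view shows the box at about (297,217), with the deep cover on the left (world +y) and the narrow lip on the right. The pin lies in between and the bystanders are clear. The side view agrees. I'll crop the box for a closer look.

```bash
python3 - <<'E'
import cv2
i=cv2.imread('pics/top0.png')[160:275,215:380]
cv2.imwrite('pics/c0.png',cv2.resize(i,None,fx=4.8,fy=4.8,interpolation=cv2.INTER_CUBIC))
E
```

```text
(no output)
```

View pics/c0.png

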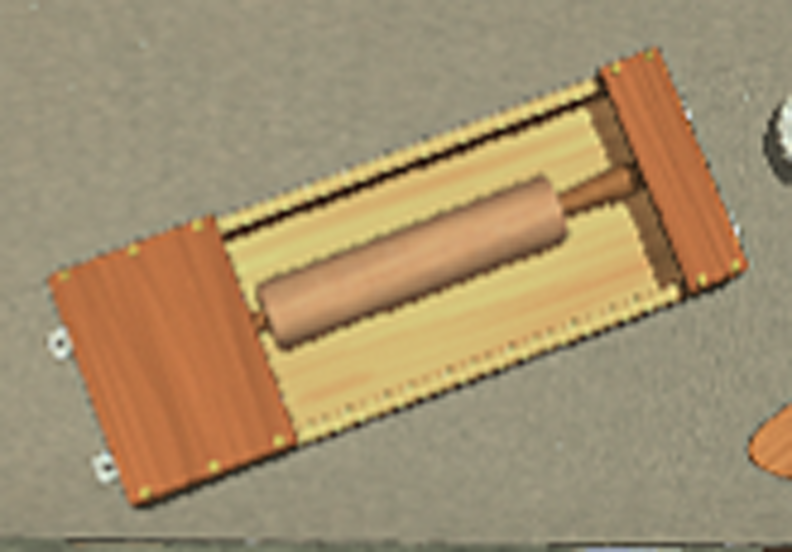

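The crop shows the cover corners at (50,280), (212,217), (297,440) and (137,505), and the lip corners at (600,72), (658,47), (747,268) and (688,294). The barrel runs from about (271,319) to (556,208).

```bash
python3 - <<'E'
from h import *
import pickle
s=pickle.load(open('top.pkl','rb'))
f=lambda u,v,z: at(s,215+(u+.5)/4.8-.5,160+(v+.5)/4.8-.5,z)[:2]
P=np.array([f(*p,.095) for p in [(50,280),(212,217),(297,440),(137,505),(600,72),(658,47),(747,268),(688,294)]])
B=np.array([[.097,.262],[.097,.12],[-.097,.12],[-.097,.262],[.097,-.21],[.097,-.262],[-.097,-.262],[-.097,-.21]])
c=P.mean(0);b=B.mean(0);H=(B-b).T@(P-c)
a=np.arctan2(H[0,1]-H[1,0],H[0,0]+H[1,1]);R=np.array([[np.cos(a),-np.sin(a)],[np.sin(a),np.cos(a)]])
t=c-R@b
print('box',t,a,np.degrees(a));print(((P-t)@R-B).round(4).tolist())
Q=np.array([f(*p,.039) for p in [(258,290),(285,348),(545,177),(568,240)]])
q=(Q-t)@R;print('barrel in box',q.round(4).tolist(),'world',Q.round(4).tolist())
d=Q[2:].mean(0)-Q[:2].mean(0);print('len',np.linalg.norm(d),'dir',np.degrees(np.arctan2(d[1],d[0])),'ctr',Q.mean(0),(Q.mean(0)-t)@R)
print('opening',t+R@[0,-.045])
for n,(u,v,z) in dict(bowl=(172,257,.05),tub=(387,187,.05),rib=(384,248,.01),brush=(408,210,.05),cup=(170,168,.08)).items(): print(n,at(s,u,v,z))
E
```

```text
box [ 0.49020207 -0.1280025 ] 0.37559929220854504 21.520254231650576
[[-0.0026, -0.0032], [-0.0015, 0.0015], [0.0037, 0.0013], [0.0011, -0.0065], [-0.0028, 0.0003], [-0.0004, 0.0009], [0.0024, 0.003], [0.0001, 0.0027]]
barrel in box [[0.0353, 0.1079], [-0.0169, 0.1042], [0.0382, -0.1452], [-0.0172, -0.1433]] world [[0.4835, -0.0146], [0.4362, -0.0372], [0.579, -0.2491], [0.5268, -0.2677]]
len 0.25037449346504165 dir -68.18334438008758 ctr [ 0.50639071 -0.1421543 ] [ 0.00986878 -0.01910373]
opening [ 0.50670943 -0.16986545]
bowl [0.33435039 0.35655606 0.05      ]
tub [ 0.61722652 -0.4814069   0.05      ]
rib [ 0.37907902 -0.4726997   0.01      ]
brush [ 0.52607873 -0.56234904  0.05      ]
cup [0.68039348 0.37302597 0.08      ]
```

>>> step_arm:
  plan:
    - [[22,24,0,0.11,100],[44,48,0,0.22,100],[66,72,0,0.33,100],[88,96,0,0.44,100],[110,120,0,0.55,100],[132,144,0,0.66,100],[154,168,0,0.77,100],[177,193,0,0.88,100]]

```text
time: 0.77
tool_pos: [0.3299, -0.334, 0.205]
ee_rot: [-3.141, -0.0, 1.166]
wrist_force: [0.3, -0.1, 0.5]
width: 0.0942
```

>>> step_arm:
  plan:
    - [[22,24,0,0.1,100],[44,48,0,0.2,100],[66,72,0,0.3,100],[88,96,0,0.4,100],[110,120,0,0.5,100],[132,144,0,0.6,100],[154,168,0,0.7,100],[177,193,0,0.79,100]]

```text
time: 1.43
tool_pos: [0.5069, -0.1411, 0.205]
ee_rot: [-3.141, -0.0, 1.956]
wrist_force: [-0.1, -0.8, 0.9]
width: 0.094
```

>>> step_arm:
  plan:
    - [[0,0,0,0,100],[0,0,-20,0,100],[0,0,-40,0,100],[0,0,-60,0,100],[0,0,-80,0,100],[0,0,-80,0,100],[0,0,-80,0,100]]

```text
time: 2.02
tool_pos: [0.5051, -0.1424, 0.1241]
ee_rot: [-3.139, -0.002, 1.95]
wrist_force: [-0.3, -0.2, 0.4]
width: 0.094
```

>>> step_arm:
  plan:
    - [[0,0,-20,0,100],[0,0,-40,0,100],[0,0,-60,0,100],[0,0,-75,0,100],[0,0,-90,0,100],[0,0,-101,0,100],[0,0,-101,0,100],[0,0,-101,0,100]]

```text
time: 2.68
tool_pos: [0.5068, -0.1428, 0.0252]
ee_rot: [3.141, 0.0, 1.95]
wrist_force: [-0.3, 0.5, -0.5]
width: 0.0942
```

>>> step_arm:
  plan:
    - [[0,0,0,0,60],[0,0,0,0,30],[0,0,0,0,0],[0,0,0,0,0],[0,0,0,0,0],[0,0,0,0,0],[0,0,0,0,0],[0,0,0,0,0]]

```text
time: 3.35
tool_pos: [0.5073, -0.1425, 0.0252]
ee_rot: [3.14, 0.001, 1.951]
wrist_force: [1.6, 0.7, 2.0]
width: 0.0571
```

```bash
python3 - <<'E'
from h import *
s=snap('top','t1.png'); a=s['frame'][160:275,215:380]
b=snap('side','s1.png')['frame'][130:290,230:370]
f=lambda i:cv2.resize(i[:,:,::-1],None,fx=400/i.shape[1],fy=400/i.shape[1],interpolation=cv2.INTER_CUBIC)
a,b=f(a),f(b);H=max(len(a),len(b))
cv2.imwrite('pics/m1.png',np.hstack([np.pad(x,((0,H-len(x)),(0,0),(0,0))) for x in(a,b)]))
print(robot.get_obs())
E
```

```text
{'time': 3.45, 'joint_positions': array([-3.81876251e-01,  1.42522667e-01,  1.67823537e+00,  6.26875864e-04,
        1.31876392e+00, -7.62070512e-01]), 'qvel': array([ 0.0008012 , -0.00086007, -0.00040704, -0.00351027,  0.00074861,
        0.00067701]), 'joint_torque': array([-7.57452473e-01, -3.16501880e+01, -2.51007307e+01, -5.29631563e-01,
        5.80256805e-01, -1.45567578e-02]), 'tool_pos': array([ 0.50729651, -0.14250224,  0.02520894]), 'ee_rot': array([3.13967537e+00, 9.90225373e-04, 1.95083394e+00]), 'wrist_force': array([2.47928055, 1.61649921, 3.55619474]), 'wrist_torque': array([ 0.15980471, -0.59640832, -0.03819565]), 'width': 0.057123108554804174}
```

View pics/m1.png

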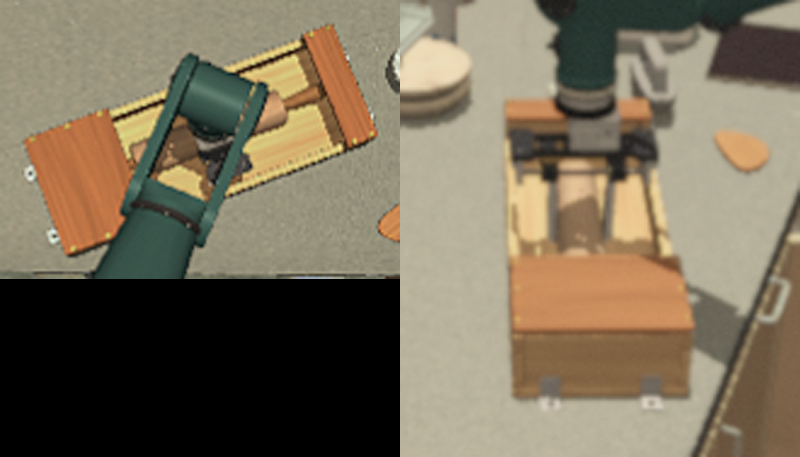

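The pin is gripped with the jaws 57 mm apart. I'll raise it 4 mm, then slide it about 42 mm under the cover.

>>> step_arm:
  plan:
    - [[0,0,4,0,0],[-2,5,4,0,0],[-5,13,4,0,0],[-8,21,4,0,0],[-11,29,4,0,0],[-15,39,4,0,0],[-15,39,4,0,0],[-15,39,4,0,0]]

```text
time: 4.12
tool_pos: [0.491, -0.1027, 0.0284]
ee_rot: [-3.141, 0.0, 1.952]
wrist_force: [-0.3, -0.6, -3.7]
width: 0.0571
```

>>> step_arm:
  plan:
    - [[0,0,6,0,0],[0,0,12,0,0],[0,0,18,0,0],[0,0,18,0,0]]

```text
time: 4.45
tool_pos: [0.4927, -0.1044, 0.0485]
ee_rot: [3.139, 0.003, 1.951]
wrist_force: [-0.1, -0.7, -5.9]
width: 0.0567
```

>>> step_arm:
  plan:
    - [[0,0,4,0,0],[0,0,8,0,0],[0,0,12,0,0],[0,0,16,0,0],[0,0,20,0,0],[0,0,20,0,0]]

```text
time: 4.95
tool_pos: [0.4918, -0.1037, 0.0676]
ee_rot: [3.141, 0.001, 1.951]
wrist_force: [-1.5, -1.4, -6.3]
width: 0.0569
```

```bash
cat > m.py <<'E'
import sys
from h import *
n=sys.argv[1]
a=snap('top','t%s.png'%n)['frame'][150:285,210:390]
b=snap('side','s%s.png'%n)['frame'][110:290,220:380]
f=lambda i:cv2.resize(i[:,:,::-1],None,fx=400/i.shape[1],fy=400/i.shape[1],interpolation=cv2.INTER_CUBIC)
a,b=f(a),f(b);H=max(len(a),len(b))
cv2.imwrite('pics/m%s.png'%n,np.hstack([np.pad(x,((0,H-len(x)),(0,0),(0,0))) for x in(a,b)]))
o=robot.get_obs();print(o['time'],o['tool_pos'],o['wrist_force'],o['wrist_torque'],o['width'])
E
python3 m.py 2
```

```text
5.05 [ 0.4915825  -0.10345733  0.06680424] [ 0.63327693 -1.10512756 -4.96940929] [-0.34003972 -0.24317847 -0.03778733] 0.05750412123250372
```

View pics/m2.png

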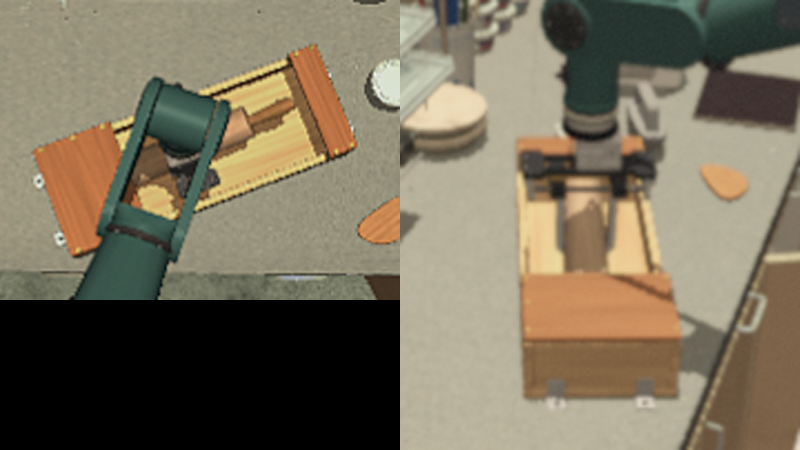

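>>> step_arm:
  plan:
    - [[0,0,3,0,0],[0,0,5,0,0],[0,0,5,0,0]]

```text
time: 5.3
tool_pos: [0.4913, -0.1032, 0.0718]
ee_rot: [3.142, -0.0, 1.951]
wrist_force: [-0.8, -0.7, -6.0]
width: 0.057
```

>>> step_arm:
  plan:
    - [[4,-9,1,0,0],[7,-19,3,0,0],[11,-28,5,0,0],[15,-37,7,0,0],[18,-47,9,0,0],[22,-56,11,0,0],[22,-56,11,0,0]]

```text
time: 5.88
tool_pos: [0.5147, -0.1621, 0.0833]
ee_rot: [3.14, 0.002, 1.949]
wrist_force: [-0.1, 0.1, -3.9]
width: 0.0571
```

```bash
python3 m.py 3
```

```text
5.9833 [ 0.5135124  -0.15990352  0.08248124] [ 0.53339993  0.08547009 -4.51322994] [-0.01643005 -0.10076943  0.0216466 ] 0.05712482926384592
```

View pics/m3.png

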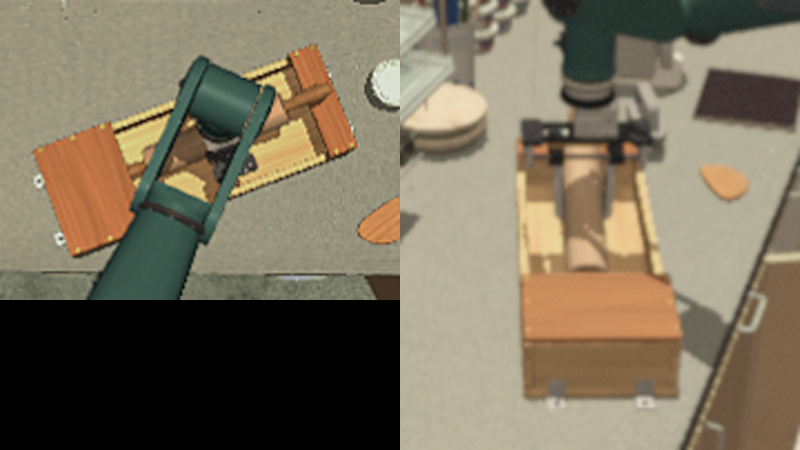

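The handle at end a is above the lip, and the force is only the pin's weight. I'll carry on drawing it out.

>>> step_arm:
  plan:
    - [[4,-9,2,0,0],[7,-19,4,0,0],[11,-28,6,0,0],[15,-37,8,0,0],[18,-47,10,0,0],[22,-56,12,0,0],[27,-69,15,0,0],[27,-69,15,0,0]]

```text
time: 6.65
tool_pos: [0.5416, -0.2316, 0.0983]
ee_rot: [3.141, 0.003, 1.949]
wrist_force: [0.5, 0.3, -3.3]
width: 0.057
```

```bash
python3 m.py 4
```

```text
6.75 [ 0.54051747 -0.22897557  0.09745996] [-0.44260419  0.10435988 -4.94524145] [ 0.04112163 -0.06208722 -0.03777027] 0.0573129307219854
```

View pics/m4.png

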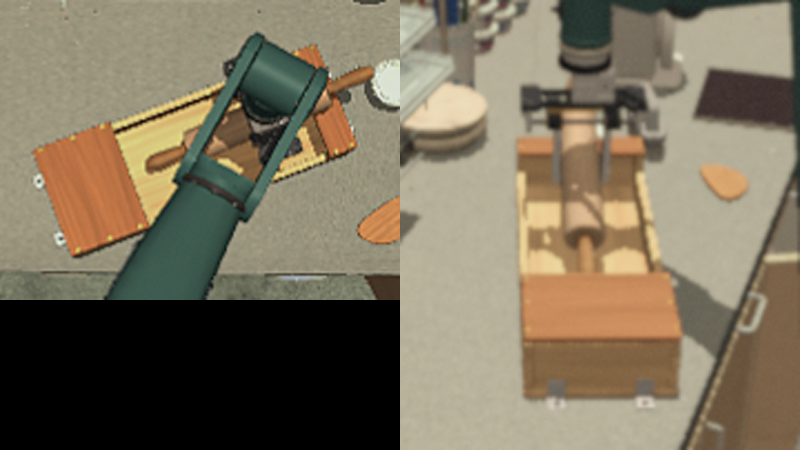

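End b is clear of the cover edge. I'll lift straight up, then move back over the opening.

>>> step_arm:
  plan:
    - [[0,0,15,0,0],[0,0,30,0,0],[0,0,45,0,0],[0,0,60,0,0],[0,0,75,0,0],[0,0,90,0,0],[0,0,100,0,0],[0,0,100,0,0]]

```text
time: 7.42
tool_pos: [0.5415, -0.2285, 0.2005]
ee_rot: [3.138, 0.004, 1.951]
wrist_force: [1.3, -1.3, -4.0]
width: 0.0571
```

>>> step_arm:
  plan:
    - [[-4,9,0,0,0],[-8,20,0,0,0],[-13,33,0,0,0],[-18,46,0,0,0],[-23,58,0,0,0],[-26,65,0,0,0],[-26,65,0,0,0]]

```text
time: 8.0
tool_pos: [0.5137, -0.1613, 0.1977]
ee_rot: [3.141, -0.0, 1.953]
wrist_force: [0.1, -0.3, -5.3]
width: 0.0571
```

```bash
python3 m.py 5
```

```text
8.1 [ 0.51445397 -0.16321069  0.19779338] [-0.45164279 -0.7401057  -4.09738783] [ 0.03921015 -0.10455603 -0.04117088] 0.05725063333913937
```

View pics/m5.png

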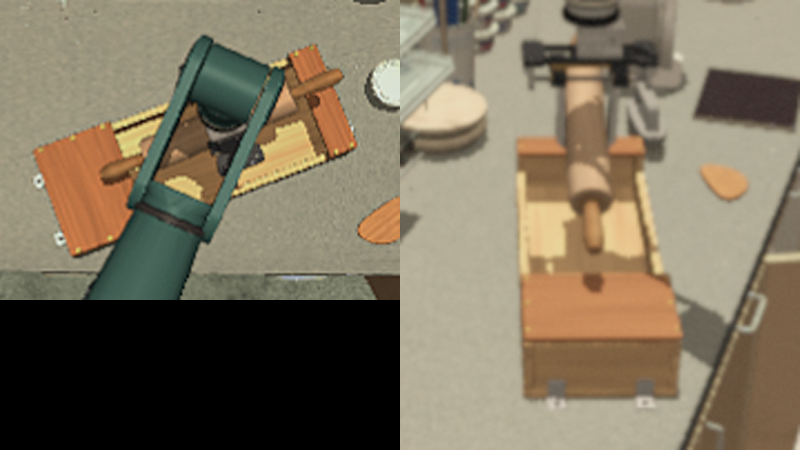

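The pin is out with end a up and end b over the cover. I'll press end b down onto the cover's top, which turns the pin level in the jaws.

>>> step_arm:
  plan:
    - [[0,0,-12,0,0],[0,0,-24,0,0],[0,0,-34,0,0],[0,0,-42,0,0],[0,0,-48,0,0],[0,0,-54,0,0],[0,0,-60,0,0],[0,0,-60,0,0]]

```text
time: 8.77
tool_pos: [0.514, -0.1633, 0.1362]
ee_rot: [-3.141, -0.001, 1.951]
wrist_force: [-0.2, 0.4, -3.7]
width: 0.0571
```

>>> step_arm:
  plan:
    - [[0,0,-6,0,0],[0,0,-12,0,0],[0,0,-18,0,0],[0,0,-24,0,0],[0,0,-29,0,0],[0,0,-33,0,0],[0,0,-33,0,0]]

```text
time: 9.35
tool_pos: [0.5138, -0.1631, 0.1031]
ee_rot: [-3.14, -0.002, 1.951]
wrist_force: [0.4, -0.0, -2.4]
width: 0.0571
```

>>> step_arm:
  plan:
    - [[0,0,14,0,0],[0,0,28,0,0],[0,0,42,0,0],[0,0,56,0,0],[0,0,70,0,0],[0,0,85,0,0],[0,0,100,0,0],[0,0,110,0,0]]

```text
time: 10.02
tool_pos: [0.5147, -0.1634, 0.216]
ee_rot: [3.14, 0.001, 1.951]
wrist_force: [-0.1, -0.0, -4.2]
width: 0.0575
```

>>> step_arm:
  plan:
    - [[0,0,0,0,0],[0,0,0,0,0],[0,0,0,0,0],[0,0,0,0,0],[0,0,0,0,0],[0,0,0,0,0]]

```text
time: 10.52
tool_pos: [0.514, -0.1633, 0.2135]
ee_rot: [-3.14, -0.001, 1.951]
wrist_force: [-0.5, 0.5, -4.7]
width: 0.0573
```

```bash
python3 m.py 6
```

```text
10.6167 [ 0.51423596 -0.16341206  0.21399021] [-0.50279105  0.60367945 -3.92364256] [-0.03020731 -0.14075678  0.01326468] 0.05721606950328994
```

View pics/m6.png

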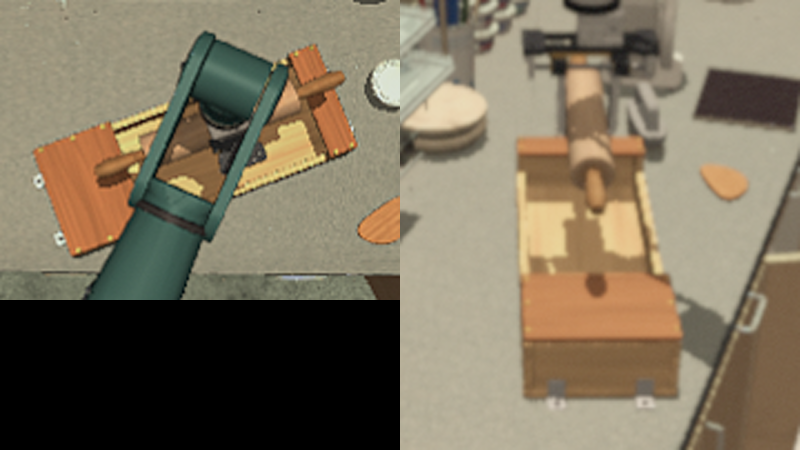

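I read the tip of end b at crop (99,171) in the top view and (197,205) in the side view. I'll triangulate it, and also the earlier frames, to check the tilt and criterion 1.

```bash
python3 - <<'E'
from h import *
import pickle
T=pickle.load(open('top.pkl','rb'));S=pickle.load(open('side.pkl','rb'))
def tri(a,b):
    o1,d1=ray(T,210+a[0]*.45,150+a[1]*.45);o2,d2=ray(S,220+b[0]*.4,110+b[1]*.4)
    k=np.linalg.lstsq(np.c_[d1,-d2],o2-o1,rcond=None)[0]
    p,q=o1+k[0]*d1,o2+k[1]*d2; return (p+q)/2,np.linalg.norm(p-q)
for n,a,b,c in [('before',(104,171),(194,243),(.5145,-.1632,.212)),('now',(98,171),(197,205),(.5142,-.1634,.228))]:
    p,e=tri(a,b);v=np.array(c)-p
    print(n,p.round(3),e.round(4),'len',np.linalg.norm(v),'tilt',np.degrees(np.arcsin(v[2]/np.linalg.norm(v))))
# a tip in the top view (z from length 0.21): candidate tilt per frame
for n,px,c in [('m2',(294,100),(.4917,-.1035,.081)),('m3',(330,91),(.5137,-.160,.096))]:
    c=np.array(c)
    for z in np.arange(.09,.2,.01):
        p=at(T,210+px[0]*.45,150+px[1]*.45,z); print(n,z.round(3),np.linalg.norm(p-c).round(4),end='; ')
    print()
E
```

```text
before [0.442 0.021 0.161] 0.0009 len 0.2042350518345788 tilt 14.352544792420439
now [0.437 0.026 0.22 ] 0.0023 len 0.20489595970887786 tilt 2.141936809914325
m2 0.09 0.2128; m2 0.1 0.2115; m2 0.11 0.2108; m2 0.12 0.2105; m2 0.13 0.2108; m2 0.14 0.2115; m2 0.15 0.2128; m2 0.16 0.2145; m2 0.17 0.2167; m2 0.18 0.2193; m2 0.19 0.2224; m2 0.2 0.2259; 
m3 0.09 0.2161; m3 0.1 0.2138; m3 0.11 0.212; m3 0.12 0.2107; m3 0.13 0.2098; m3 0.14 0.2095; m3 0.15 0.2097; m3 0.16 0.2104; m3 0.17 0.2116; m3 0.18 0.2133; m3 0.19 0.2154; m3 0.2 0.2181;
```

The tilt is now about 2°, with both ends near 0.22 m. In the slanted stage it was about 14°, which puts end a at about 0.148 m and end b at about 0.044 m under the cover, so criterion 1 looks met. I'm handing the job in.

```bash
python3 -c "
from bench import robot
o=robot.get_obs();print(o['time'],o['width'],o['qvel'].round(3));print(robot.close_job())"
```

```text
10.6167 0.05721606950328994 [-0.    -0.002 -0.006 -0.     0.001 -0.001]
the job is handed in; nothing more can be done
None
```

The pin is out of the box and held in the gripper, level and still above it; the job was handed in at 10.6 s. No verdict was reported, so what follows is from my own checks.

I gripped the pin at its centre and slid it about 42 mm under the deep cover. Lifting then made the cover tilt end a up. I drew the pin out slantwise over the lip and pressed end b on top of the cover to level it in the jaws, then lifted.

- **Slanted stage:** the tilt measured about 14° just after the pin came out. From that I work out end a at about 0.148 m and end b at about 0.044 m, still under the cover. I inferred these heights rather than measuring them in that stage.
- **Final hold:** the tilt is about 2°. The centre is at about 0.228 m and end b at about 0.22 m by triangulation; end a was not measured and follows from the tilt. The centre is about 1 cm from the opening's centre seen from above. The jaws are 57 mm apart, and the wrist force is about 4 N, the pin's weight alone.
- **Bystanders:** the tub, rib and brush look unmoved where they show in the last pictures. I didn't measure any bystander, and the bowl and cup were outside the last crops, but the arm never went near those two.

No check failed. The one small disagreement is that the triangulated half-length of the pin came out at 205 mm against the nominal 210 mm, which is within pixel error.

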